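Set the carved pieces on their drying boards

TASK

Put each of the four limewood carvings on the drying board whose recess has the shape and size of its foot: the cat in the square one, the mushroom in the larger round one, the rook in the smaller round one, and the boot in the long one with its toe at the end with the cut-off corners. Each must stand upright with its foot flat on the felt, inside the rim. Do not tip any carving over on the way, and leave the oil jar and the gouge where they are.

Things in the scene. Friction and masses are not known exactly. Their poses are not given: they have to be found in the camera images.
- cat: Pale limewood carving of a sitting cat, 86 mm high (96 with the ears), on a square foot 46 x 46 mm, 14 mm thick. Above the foot it is a block 36 mm (x) by 34 mm (y) with rounded edges: grip it there, 40 to 75 mm up. About 60 g. Origin: centre of the underside; z up, the face looks along -x, sides of the foot along x and y.
- boot: Pale limewood boot, 76 mm high. Sole 78 mm long, 34 wide, square heel, round toe. Shaft: a solid block 38 mm (x) by 34 (y), 38 at the collar on top, with a dark disc as its mouth: grip it across y, 45 to 70 mm up. Toe part 34 mm high. About 70 g. Origin: underside, below the shaft, 20 mm from the heel's back; x points to the toe, its tip 58 mm from the origin; z up.
- mushroom: Pale limewood mushroom, 75 mm high, on a round foot of 54 mm diameter, 10 mm thick; stem 22 mm thick; cap 50 mm in diameter, its upright rim from 44 to 56 mm height with a dome above: grip the rim. About 50 g. Origin: centre of the underside, z up.
- rook: Pale limewood chess rook (castle), 77 mm high, on a round foot of 36 mm diameter, 10 mm thick; column 22 mm thick; round crown of 30 mm diameter from 48 to 70 mm height with six battlements above: grip the crown. About 35 g. Origin: centre of the underside, z up.
- board_cat: Drying board for the cat: dark wood, fixed flat on the bench, 80 x 80 mm, 14 mm high, with a square recess 62 x 62 mm, 6 mm deep, lined with grey felt, its floor 8 mm above the bench. Origin: centre of the board at bench level, z up, sides along x and y.
- board_mushroom: Drying board for the mushroom: dark wood, fixed, 88 x 88 mm, 14 mm high, with the larger round recess, 70 mm in diameter, 6 mm deep, grey felt floor 8 mm above the bench. Origin: centre of the board at bench level, z up.
- board_rook: Drying board for the rook: dark wood, fixed, 70 x 70 mm, 14 mm high, with the smaller round recess, 52 mm in diameter, 6 mm deep, grey felt floor 8 mm above the bench. Origin: centre of the board at bench level, z up.
- board_boot: Drying board for the boot: dark wood, fixed, 110 x 66 mm, 14 mm high; long recess 94 x 50 mm, 6 mm deep, felt floor 8 mm above the bench; its toe end has two cut-off corners, its heel end is square. Origin: at bench level on the middle line, 28 mm from the inner heel end; x points to the toe end (inner face at 66 mm), z up. Boot home: origins and x directions agree.
- oil_jar: Bystander: amber glass jar of oil with a steel lid, 64 mm in diameter, 85 mm high, 350 g, standing among the pieces. Origin: centre of the underside.
- gouge: Bystander: carving gouge lying at the far side of the work, about 240 mm long, 24 mm high, wooden handle (to its -x, 123 mm), steel blade (to its +x, 120 mm). Origin: at bench level below the front end of the handle.
Mind the look-alikes: they are no part of the job. What is shaped like the cat but green or turquoise is not meant. What is shaped like the boot but orange is not meant.

How it is judged:
By the outcome, as a careful person would: the job done as asked, in the order asked, and still so for the second after the job is handed in, with the robot touching nothing.
It also fails if it takes over 99 s, if anything falls off the work surface, if the arm or the gripper's body presses on something with over 40 N, if the wrist force passes 120 N, or if a joint passes its speed limit or range.

ROBOT

A 7-joint arm with a two-finger parallel gripper is mounted at the origin on the work surface. World frame = base frame: x ahead of the robot, y to its left, z up, the work surface at z = 0. Lengths are in m, angles in rad, forces in N, time in s.
With the tool pointing down it reaches from about 0.4 to 0.85 m from the base axis. Payload 10.4 kg.
Tool frame: the origin (TCP) lies on the centre line of the jaws, within the pads' length; the fingertips stand 11 mm ahead of it and the grasp point (between the pads) lies 8 mm behind it (tip_reach is the distance from the TCP to the fingertips, in m); z points along the fingers, y is the line along which they close (so a half turn about z gives the same grasp; the last joint's range is limited). The gripper opens to 85 mm and grips with 20 to 120 N. Pads are 22 mm wide; open, the fingers measure 114 mm over their backs; the gripper's body (76 mm by 85 mm) begins 54 mm behind the grasp point. The pads swing forward as they close: fully open they stand 13 mm farther back than shut.
Start: joints at [-1.28, 0.332, -0.065, 1.46, 0.022, 1.35, -0.088], TCP at [0.193, 0.595, 0.242] pointing down, gripper open.
Joint ranges: [-2.6, 2.6], [-0.5, 2.12], [-1.47, 1.34], [0.16, 2.42], [-1.27, 4.41], [0.06, 2.06], [-2.6, 2.6]. Speed limits (rad/s): [2.22, 2.22, 2.79, 2.79, 3.14, 3.14, 3.14].

INTERFACE

Orientations are given as a unit quaternion [x, y, z, w].
In Python, from workcell import get_obs, camera, hand_in, tip_reach gives the robot as it stands. The module is installed in compiled form; this text tells all that it offers.
- The arm moves only by the tool move_arm, never from a script. Its argument "plan" is a list of rows, each an object with "delta_pos": the shift along the tool's x, y, z in shares of 80 cm (1.0 is 80 cm), a list of three; "turn": the turn, a rotation vector about the tool's x, y, z in a scale on which 1.0 is 4 rad, a list of three; "fingers": the closure, from 0 (fully open) to 1 (shut). A call has 1 to 12 rows; each row is the pose to reach, as a shift and turn from the pose commanded when the call began, along the tool's axes at that moment; what a row does not reach only later rows make up. A row lasts 1/8 s, in which the tool goes at most 62.5 mm and 10.7 degrees, less where a joint would pass 70% of its speed; a pose out of reach is approached as far as the arm can. A shift or turn number past 1, either way, is cut back to 1. A call with a gripper value outside its range is refused whole. The fingers move at their own pace and stop on an object; "force" is the grip in N (left out, the last holds). Time passes only in rows, so rows that repeat a pose let the fingers close. It gives the time, the measured TCP pose, the force, the opening and the grip force at its end, in the units of the state.
- get_obs(): the state, without advancing time (a new reading comes with each control period).
- camera(name): name is "scene" or "top"; returns a dict with "color" (384x512x3 uint8, red, green, blue), "range_z" (384x512 float32, m along the optical axis (not along the pixel's ray), 0 where there is no reading), "fx", "fy", "cx", "cy" (pixels), "R" (3x3) and "t" (3): a world point X has camera coordinates R X + t. Camera axes: x right, y down, z forward; pixel columns grow to the right and rows downward; lengths in m; the calibration is good to about 2 mm. A picture is of the moment at which its call begins.
- hand_in(): hands the job in; it is judged then, once.
The state is a dict: "clock": time; "joint_pos": joint angles; "joint_velocities": joint speeds; "tau": joint torques, N m; "position": TCP position; "ee_rot": TCP orientation; "ft_force": force on the tool from outside, world axes, zero at the start; "torque": the same for the moment, N m; "grip_width": opening from 0.0 (shut) to 1.0 (fully open); "grasp_force": force on a finger pad.
Only numpy, scipy, OpenCV 4.12 (cv2) and the standard library are available. Lean on these libraries where they do the work, as an engineer would, in place of code of your own. Each camera call takes 0.05 s, during which the arm holds its last target. There are 200 camera calls.

## Working session

There is one attempt and no reset: what is moved stays moved. The work goes in short steps, Python scripts to look and compute and a tool call to move; the robot and the scene stay as the last step left them, time stands still between calls to the robot, and variables do not carry over. Pictures are saved under pics/ and viewed, at most 14 in all, crops included, and the job is handed in when it is done.

Besides the shell and the picture viewer there is one more tool, called by a JSON object that holds its "name" and its "arguments", one argument or row to a line. move_arm: Moves the arm, as the interface text tells. Its arguments: {"type":"object","properties":{"plan":{"type":"array","items":{"type":"object","properties":{"delta_pos":{"type":"array","items":{"type":"number"}},"turn":{"type":"array","items":{"type":"number"}},"fingers":{"type":"number"}}}},"force":{"type":"number"}},"required":["plan"]}

```bash
mkdir -p pics; python3 - <<'E'
from workcell import *
import cv2,numpy as np
for n in("scene","top"):
    c=camera(n); cv2.imwrite(f"pics/{n}0.png",cv2.resize(c["color"][:,:,::-1],(800,600),interpolation=cv2.INTER_CUBIC)); np.savez(n+"0.npz",**c)
    print(n,c["fx"],c["cx"],c["cy"],np.round(-c["R"].T@c["t"],3),np.round(c["R"],3).tolist())
print(get_obs(),tip_reach)
E
```

```text
scene 442.3074833386791 242.4284486738717 193.1637759166235 [ 1.395 -0.299  0.878] [[0.386, 0.923, -0.006], [0.634, -0.27, -0.725], [-0.67, 0.276, -0.689]]
top 347.8639071350822 246.90187596826635 190.17517718405873 [0.401 0.036 0.976] [[0.019, -1.0, -0.015], [-0.984, -0.016, -0.175], [0.175, 0.018, -0.984]]
{'clock': 0.1, 'joint_pos': array([-1.27961467,  0.3328062 , -0.06471077,  1.46078672,  0.02159093,
        1.34988469, -0.08848069]), 'joint_velocities': array([ 0.00089457, -0.0006411 , -0.00109969, -0.00115839, -0.00151195,
        0.00058901, -0.00088811]), 'tau': array([ 6.52422350e-04, -6.26748133e+01,  4.88115591e-02, -3.92429280e+01,
        1.62425183e-02,  6.94151066e-03, -9.68892913e-07]), 'position': array([0.19281391, 0.59421331, 0.24163076]), 'ee_rot': array([ 1.56225624e-01,  9.87721216e-01, -5.90388987e-04, -7.40641135e-05]), 'ft_force': array([-0.8961079 ,  0.81026914,  0.08927344]), 'torque': array([-0.00600458,  0.01108898,  0.03736867]), 'grasp_force': 0.0, 'grip_width': 1.000233432932718} 0.011
```

View pics/scene0.png

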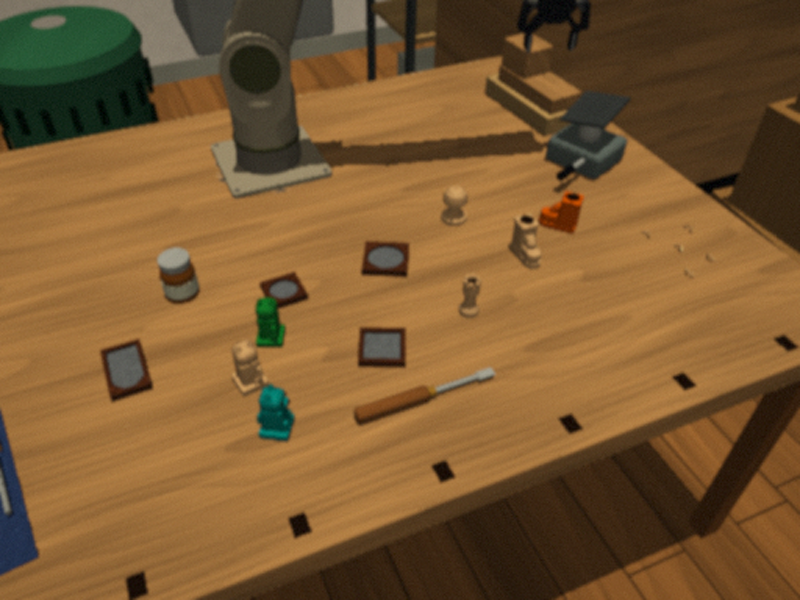

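View pics/top0.png

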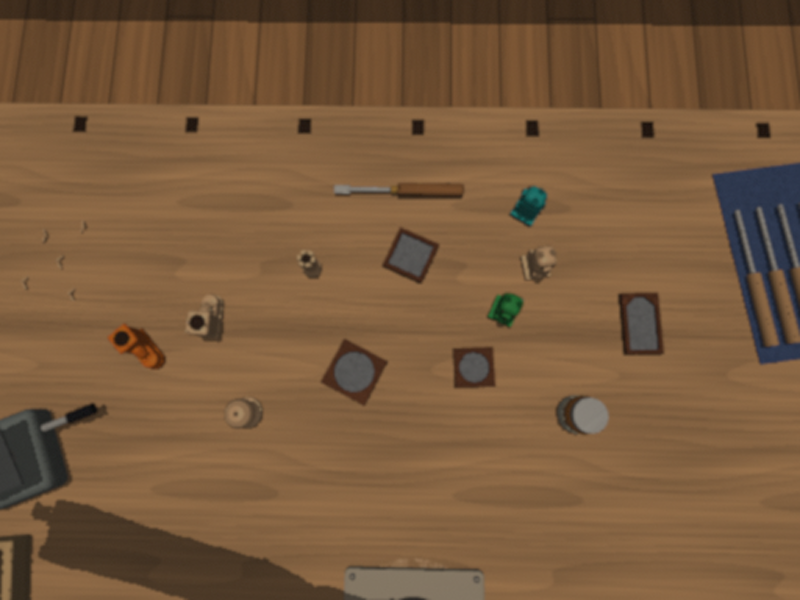

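```bash
cat > h.py <<'E'
import numpy as np,cv2
def rays(c,uv,z):
    uv=np.asarray(uv,float).reshape(-1,2)
    d=np.c_[(uv[:,0]-c["cx"])/c["fx"],(uv[:,1]-c["cy"])/c["fy"],np.ones(len(uv))]@c["R"]
    o=-c["R"].T@c["t"]
    return o+d*((z-o[2])/d[:,2])[:,None]
def cloud(c):
    v,u=np.mgrid[:384,:512]; z=c["range_z"]
    p=np.stack([(u-c["cx"])/c["fx"]*z,(v-c["cy"])/c["fy"]*z,z],-1)
    return (p-c["t"])@c["R"]
E
python3 - <<'E'
from h import *
T=dict(np.load("top0.npz"));S=dict(np.load("scene0.npz"))
s=1.5625
P=cloud(T);PS=cloud(S)
for n,u,v in[("table",600,480),("table",250,200)]:
    q=P[int(v/s)-5:int(v/s)+5,int(u/s)-5:int(u/s)+5,2]; print(n,q.mean(),q.std())
hsv=cv2.cvtColor(T["color"],cv2.COLOR_RGB2HSV)
for n,u,v in[("bcat",411,256),("bmush",354,372),("brook",474,368),("bboot",641,323)]:
    iu,iv=int(u/s),int(v/s)
    m=(hsv[...,1]<90).astype(np.uint8)  # felt
    w=np.zeros_like(m); cv2.circle(w,(iu,iv),35,1,-1)
    for nm,mm,z in(("felt",m&w,.008),("board",((hsv[...,2]<90).astype(np.uint8)|m)&w,.014)):
        cs=cv2.findContours(mm,cv2.RETR_EXTERNAL,cv2.CHAIN_APPROX_NONE)[0]
        cs=[k for k in cs if cv2.pointPolygonTest(k,(iu,iv),False)>0]
        if not cs: print(n,nm,"none",hsv[iv,iu]);continue
        X=rays(T,cs[0],z)[:,:2]*1000
        r=cv2.minAreaRect(X.astype(np.float32)); print(n,nm,np.round(r[0],1),np.round(r[1],1),round(r[2],1),np.round(cv2.minEnclosingCircle(X.astype(np.float32))[1],1))
for n,u,v in[("cat",545,257),("green",507,309),("teal",530,203),("boot",203,318),("orange",130,340),("mush",240,412),("rook",307,260),("jar",585,414),("gougeh",440,190),("gougeb",350,190)]:
    x=rays(T,[[u/s,v/s]],.06 if n[0:2]!="go" else .02)[0]
    for nm,C in(("T",P),("S",PS)):
        k=(np.hypot(C[...,0]-x[0],C[...,1]-x[1])<.05)&(C[...,2]>.02)
        if n=="cat": k&=np.hypot(C[...,0]-x[0],C[...,1]-x[1])<.035
        q=C[k]
        out=[]
        for a,b in((.02,.045),(.045,.058),(.058,.07),(.07,.11)):
            g=q[(q[:,2]>a)&(q[:,2]<b)]
            if len(g)>5:
                r=cv2.minAreaRect((g[:,:2]*1000).astype(np.float32)); out.append((len(g),np.round(r[0]).astype(int).tolist(),np.round(r[1]).astype(int).tolist(),round(r[2])))
        print(n,nm,np.round(x[:2],3),round(q[:,2].max(),3) if len(q) else 0,*out)
E
python3 - <<'E'
import sys;sys.path.insert(0,".")
import numpy as np,cv2
T=np.load("top0.npz")["color"];S=np.load("scene0.npz")["color"]
f=lambda I,u,v,w:cv2.resize(I[v-w:v+w,u-w:u+w,::-1],(400,300) if 0 else (400,400),interpolation=cv2.INTER_CUBIC)
cv2.imwrite("pics/crop.png",np.hstack([f(T,345,168,28),f(T,130,203,28)]))
E
```

```text
table 0.017623269220363332 0.13689083721418754
table 0.017901054585987033 0.13685366980170818
bcat felt [654.2  10.6] [65.2 64.5] 66.6 42.8
bcat board [650.7  11. ] [78.6 81. ] 65.9 53.4
bmush felt [439.7 108. ] [68.5 69.3] 1.1 36.0
bmush board [438.8 107.8] [85.8 85.5] 63.3 58.9
brook felt [ 451.6 -103. ] [49.6 52.2] 89.7 27.0
brook board [ 450.9 -101.4] [67.4 68.1] 3.0 46.0
bboot felt [ 533.7 -402. ] [95.1 51. ] 2.3 49.6
bboot board [ 532.6 -396.7] [105.9  71.2] 0.9 62.4
cat T [ 0.639 -0.22 ] 0.095 (61, [628, -205], [53, 22], 42) (30, [634, -202], [41, 13], 21) (21, [627, -205], [41, 18], 44) (183, [631, -214], [34, 43], 88)
cat S [ 0.639 -0.22 ] 0.096 (110, [649, -222], [46, 21], 54) (60, [648, -220], [45, 20], 60) (53, [646, -221], [42, 24], 61) (185, [637, -216], [37, 33], 12)
green T [ 0.547 -0.153] 0.095 (42, [550, -145], [51, 25], 15) (19, [550, -147], [44, 24], 20) (8, [546, -143], [32, 12], 22) (186, [548, -154], [34, 44], 65)
green S [ 0.547 -0.153] 0.096 (93, [566, -153], [30, 43], 15) (58, [566, -154], [29, 43], 14) (53, [561, -154], [24, 44], 17) (155, [555, -158], [34,
[... 1300 characters left out ...]
, [624, 189], [23, 24], 11) (57, [626, 193], [31, 26], 20)
rook S [0.627 0.191] 0.081 (51, [635, 188], [21, 11], 60) (30, [636, 186], [28, 15], 57) (36, [630, 187], [27, 19], 14) (75, [628, 192], [30, 30], 40)
jar T [ 0.375 -0.277] 0.087 (75, [374, -257], [27, 63], 87) (85, [377, -263], [36, 63], 76) (36, [376, -258], [24, 56], 85) (441, [373, -276], [55, 54], 40)
jar S [ 0.375 -0.277] 0.09 (156, [393, -279], [64, 32], 85) (94, [390, -277], [64, 33], 88) (92, [388, -276], [41, 59], 3) (288, [375, -276], [54, 56], 80)
gougeh T [ 0.774 -0.043] 0.027 (165, [777, -39], [22, 90], 0)
gougeh S [ 0.774 -0.043] 0.029 (282, [778, -39], [92, 24], 90)
gougeb T [0.772 0.124] 0
gougeb S [0.772 0.124] 0.02
```

View pics/crop.png

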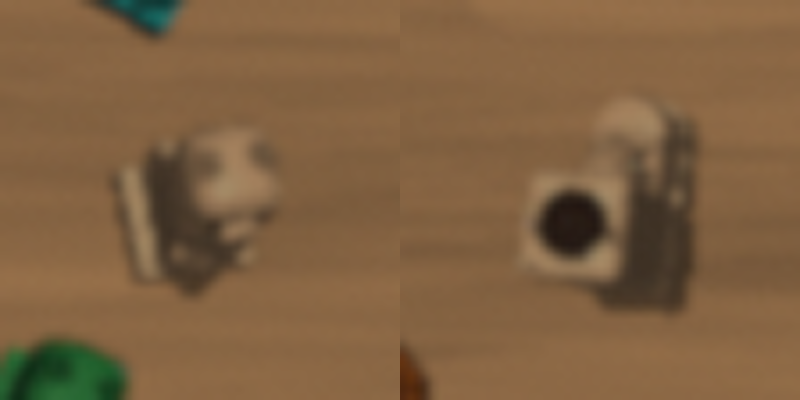

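```bash
cat >> h.py <<'E'
from workcell import get_obs
from scipy.spatial.transform import Rotation as Ro
def go(x,y,z,ydeg):
    """tool-frame shift and turn to TCP (mm) with tool y at world angle ydeg (mod 180)"""
    o=get_obs();R=Ro.from_quat(o["ee_rot"]);M=R.as_matrix();p=o["position"]
    cur=np.degrees(np.arctan2(M[1,1],M[0,1]));d=(ydeg-cur+90)%180-90
    out=[]
    for dd in(d,d-180*np.sign(d)):
        a=np.radians(cur+dd)
        Rt=np.c_[[np.sin(a),-np.cos(a),0],[np.cos(a),np.sin(a),0],[0,0,-1]]
        out.append(np.round((R.inv()*Ro.from_matrix(Rt)).as_rotvec(),3))
    print("t",round(o["clock"],2),"p",np.round(p*1000,1),"yang",round(cur,1),"j7",round(o["joint_pos"][6],2),"j1",round(o["joint_pos"][0],2),"grip",round(o["grip_width"]*85,1),round(o["grasp_force"],1),"F",np.round(o["ft_force"],1))
    print("delta",np.round(M.T@(np.array([x,y,z])/1000-p),4),"turn",out[0],"or",out[1])
E
python3 - <<'E'
from h import *
T=dict(np.load("top0.npz"));S=dict(np.load("scene0.npz"))
def light(c):
    h=cv2.cvtColor(c["color"],cv2.COLOR_RGB2HSV); return h
A=np.vstack([cloud(c)[c["range_z"]>0] for c in(T,S)])
def rect(n,x,y,r,a,b):
    for nm,C in(("T",cloud(T)[T["range_z"]>0]),("S",cloud(S)[S["range_z"]>0]),("both",A)):
        g=C[(np.hypot(C[:,0]-x,C[:,1]-y)<r)&(C[:,2]>a)&(C[:,2]<b)]
        if len(g)<6: continue
        q=cv2.minAreaRect((g[:,:2]*1000).astype(np.float32)); e=cv2.minEnclosingCircle((g[:,:2]*1000).astype(np.float32))
        print(n,nm,len(g),np.round(q[0],1),np.round(q[1],1),round(q[2],1),"circ",np.round(e[0],1),round(e[1],1))
rect("cat foot",.635,-.214,.036,.006,.02)
rect("cat blk",.635,-.214,.04,.03,.1)
rect("cat top",.635,-.214,.04,.078,.1)
rect("boot low",.53,.37,.05,.008,.034)
rect("boot shaft",.515,.37,.04,.045,.09)
rect("boot top",.515,.37,.04,.070,.09)
rect("mush cap",.367,.293,.04,.044,.06)
rect("rook crown",.627,.192,.03,.05,.09)
rect("rook top",.627,.192,.03,.066,.09)
go(635,-214,150,107)
E
```

```text
cat foot T 80 [ 635.2 -214.7] [45.4 46.1] 8.9 circ [ 634.6 -213.8] 30.2
cat foot S 134 [ 638.4 -216.2] [46.6 46.6] 6.9 circ [ 637.5 -216.9] 31.1
cat foot both 214 [ 637.1 -215.3] [49.  47.9] 8.9 circ [ 636.3 -215.3] 32.0
cat blk T 271 [ 632.6 -213.8] [46.  35.5] 0.9 circ [ 635.  -212.4] 26.3
cat blk S 367 [ 639.5 -215.9] [40.6 34.6] 6.7 circ [ 641.  -216.1] 23.9
cat blk both 638 [ 634.8 -215.4] [50.9 36.3] 9.1 circ [ 635.5 -213.3] 26.5
cat top T 144 [ 634.4 -215.1] [33.8 32.3] 10.0 circ [ 634.3 -214. ] 19.8
cat top S 148 [ 637.  -216.6] [36.7 31.3] 13.9 circ [ 637.3 -217.7] 20.2
cat top both 292 [ 636.2 -215.6] [38.  33.5] 13.8 circ [ 636.3 -214.8] 21.9
boot low T 164 [532.5 367.3] [77.6 29.8] 1.1 circ [532.1 368.4] 39.6
boot low S 183 [535.7 366.1] [30.7 75.5] 89.7 circ [535.4 365. ] 38.5
boot low both 347 [533.7 366.7] [31.9 79.5] 89.7 circ [533.1 368.4] 40.5
boot shaft T 270 [519.5 370.2] [37. 52.] 85.6 circ [517.5 370.2] 28.3
boot shaft S 231 [523.6 370.1] [37.7 56.8] 89.2 circ [523.  369.3] 29.8
boot shaft both 501 [522.7 369.3] [38.3 58.4] 85.7 circ [521.3 369.9] 31.5
boot top 
[... 702 characters left out ...]

rook top S 89 [628.2 191.2] [30.1 30.6] 39.8 circ [625.4 190. ] 18.0
rook top both 179 [627.6 191.7] [30.2 31.5] 33.7 circ [625.4 190. ] 18.0Traceback (most recent call last):
  File "<stdin>", line 21, in <module>
  File "h.py", line 21, in go
    out.append(np.round((R.inv()*Ro.from_matrix(Rt)).as_rotvec(),3))
                                 ~~~~~~~~~~~~~~^^^^
  File "scipy/spatial/transform/_rotation.pyx", line 1143, in scipy.spatial.transform._rotation.Rotation.from_matrix
ValueError: Non-positive determinant (left-handed or null coordinate frame) in rotation matrix 0: [[ 0.95630476 -0.2923717   0.        ]
 [ 0.2923717   0.95630476  0.        ]
 [ 0.          0.         -1.        ]].
```

```bash
sed -i 's/\[np.sin(a),-np.cos(a),0\]/[-np.sin(a),np.cos(a),0]/' h.py; python3 -c "
from h import *
go(636,-215.5,180,100)"
```

```text
t 0.1 p [192.8 594.2 241.6] yang 72.0 j7 -0.09 j1 -1.28 grip 85.0 0.0 F [-0.9  0.8  0.1]
delta [-0.6714 -0.6333  0.0624] turn [-0.001 -0.    -0.488] or [-0.000e+00  2.000e-03  2.653e+00]
```

Careful with the scale: shifts go in shares of 80 cm and turns go in shares of 4 rad. That gives: -0.67 m / 0.8 = -0.8375, -0.63 m / 0.8 = -0.7875, 2.65 rad / 4 = 0.6625.

{"name": "move_arm", "arguments": {
  "plan": [
    {"delta_pos":[-0.8375,-0.7875,0.075],"turn":[0,0,0.6625],"fingers":0.15},
    {"delta_pos":[-0.8375,-0.7875,0.075],"turn":[0,0,0.6625],"fingers":0.15},
    {"delta_pos":[-0.8375,-0.7875,0.075],"turn":[0,0,0.6625],"fingers":0.15},
    {"delta_pos":[-0.8375,-0.7875,0.075],"turn":[0,0,0.6625],"fingers":0.15},
    {"delta_pos":[-0.8375,-0.7875,0.075],"turn":[0,0,0.6625],"fingers":0.15},
    {"delta_pos":[-0.8375,-0.7875,0.075],"turn":[0,0,0.6625],"fingers":0.15},
    {"delta_pos":[-0.8375,-0.7875,0.075],"turn":[0,0,0.6625],"fingers":0.15},
    {"delta_pos":[-0.8375,-0.7875,0.075],"turn":[0,0,0.6625],"fingers":0.15},
    {"delta_pos":[-0.8375,-0.7875,0.075],"turn":[0,0,0.6625],"fingers":0.15},
    {"delta_pos":[-0.8375,-0.7875,0.075],"turn":[0,0,0.6625],"fingers":0.15},
    {"delta_pos":[-0.8375,-0.7875,0.075],"turn":[0,0,0.6625],"fingers":0.15},
    {"delta_pos":[-0.8375,-0.7875,0.075],"turn":[0,0,0.6625],"fingers":0.15}
  ]
}}

```text
clock: 1.6
position: [0.5539, -0.0631, 0.1934]
ee_rot: [0.959, 0.282, 0.0, -0.0]
ft_force: [0.5, 1.5, -0.1]
grip_width: 0.853
grasp_force: 0.0
```

```bash
python3 -c "
from h import *
go(636,-215.5,180,100)"
```

```text
t 1.6 p [553.9 -63.1 193.4] yang -57.2 j7 -0.83 j1 -0.53 grip 72.5 0.0 F [ 0.5  1.5 -0.1]
delta [-0.0135  0.1726  0.0133] turn [-0.    -0.     0.398] or [ 1.000e-03 -0.000e+00 -2.744e+00]
```

Converted, 0.1725 m / 0.8 = 0.2156, -0.0135 m / 0.8 = -0.0169, 0.4 rad / 4 = 0.1.

{"name": "move_arm", "arguments": {
  "plan": [
    {"delta_pos":[-0.0169,0.2156,0.0163],"turn":[0,0,0.1],"fingers":0.15},
    {"delta_pos":[-0.0169,0.2156,0.0163],"turn":[0,0,0.1],"fingers":0.15},
    {"delta_pos":[-0.0169,0.2156,0.0163],"turn":[0,0,0.1],"fingers":0.15},
    {"delta_pos":[-0.0169,0.2156,0.0163],"turn":[0,0,0.1],"fingers":0.15},
    {"delta_pos":[-0.0169,0.2156,0.0163],"turn":[0,0,0.1],"fingers":0.15},
    {"delta_pos":[-0.0169,0.2156,0.0163],"turn":[0,0,0.1],"fingers":0.15}
  ]
}}

```text
clock: 2.35
position: [0.6363, -0.2116, 0.1807]
ee_rot: [0.996, 0.09, 0.0, -0.001]
ft_force: [0.6, 0.1, 0.1]
grip_width: 0.85
grasp_force: 0.0
```

```bash
python3 -c "
from h import *
go(636,-215.5,50,100)"
```

```text
t 2.35 p [ 636.3 -211.6  180.7] yang -79.7 j7 -0.88 j1 -0.25 grip 72.2 0.0 F [0.6 0.1 0.1]
delta [-0.0011  0.004   0.1307] turn [-0.001 -0.001  0.005] or [ 1.000e-03 -2.000e-03 -3.136e+00]
```

Converted, 0.13 m / 0.8 = 0.1625, 0.004 m / 0.8 = 0.005, 0.005 rad / 4 = 0.0013.

{"name": "move_arm", "arguments": {
  "plan": [
    {"delta_pos":[-0.0013,0.005,0.0625],"turn":[0,0,0.0013],"fingers":0.15},
    {"delta_pos":[-0.0013,0.005,0.125],"turn":[0,0,0.0013],"fingers":0.15},
    {"delta_pos":[-0.0013,0.005,0.1625],"turn":[0,0,0.0013],"fingers":0.15},
    {"delta_pos":[-0.0013,0.005,0.1625],"turn":[0,0,0.0013],"fingers":0.15},
    {"delta_pos":[-0.0013,0.005,0.1625],"turn":[0,0,0.0013],"fingers":0.4},
    {"delta_pos":[-0.0013,0.005,0.1625],"turn":[0,0,0.0013],"fingers":0.5},
    {"delta_pos":[-0.0013,0.005,0.1625],"turn":[0,0,0.0013],"fingers":0.6},
    {"delta_pos":[-0.0013,0.005,0.1625],"turn":[0,0,0.0013],"fingers":0.8},
    {"delta_pos":[-0.0013,0.005,0.1625],"turn":[0,0,0.0013],"fingers":0.9},
    {"delta_pos":[-0.0013,0.005,0.1625],"turn":[0,0,0.0013],"fingers":0.9},
    {"delta_pos":[-0.0013,0.005,0.1625],"turn":[0,0,0.0013],"fingers":0.9}
  ],
  "force": 30
}}

```text
clock: 3.72
position: [0.6366, -0.2174, 0.0517]
ee_rot: [0.996, 0.086, 0.001, -0.0]
ft_force: [-1.5, 1.1, 6.6]
grip_width: 0.396
grasp_force: 30.7
```

```bash
python3 -c "
from h import *
go(654,10.5,170,66.3)
go(654,10.5,170,156.3)"
```

```text
t 3.73 p [ 636.6 -217.4   51.7] yang -80.1 j7 -0.83 j1 -0.21 grip 33.7 30.7 F [-1.5  1.1  6.6]
delta [ 0.0566 -0.2215 -0.1182] turn [-0.    -0.002  0.587] or [ 2.000e-03 -1.000e-03 -2.555e+00]
t 3.73 p [ 636.6 -217.4   51.7] yang -80.1 j7 -0.83 j1 -0.21 grip 33.7 30.7 F [-1.5  1.1  6.6]
delta [ 0.0566 -0.2215 -0.1182] turn [ 0.001 -0.002 -0.984] or [-2.000e-03 -1.000e-03  2.157e+00]
```

Converted, -0.2215 m / 0.8 = -0.2769, -0.17 m / 0.8 = -0.2125, 0.585 rad / 4 = 0.1463.

{"name": "move_arm", "arguments": {
  "plan": [
    {"delta_pos":[0,0,-0.0375],"fingers":0.9,"turn":[0,0,0]},
    {"delta_pos":[0,0,-0.0875],"fingers":0.9,"turn":[0,0,0]},
    {"delta_pos":[0,0,-0.15],"fingers":0.9,"turn":[0,0,0]},
    {"delta_pos":[0.0125,-0.05,-0.15],"fingers":0.9,"turn":[0,0,0.0375]},
    {"delta_pos":[0.025,-0.1,-0.15],"fingers":0.9,"turn":[0,0,0.075]},
    {"delta_pos":[0.0375,-0.15,-0.15],"fingers":0.9,"turn":[0,0,0.1125]},
    {"delta_pos":[0.0538,-0.2125,-0.15],"fingers":0.9,"turn":[0,0,0.1463]},
    {"delta_pos":[0.0706,-0.2769,-0.15],"fingers":0.9,"turn":[0,0,0.1463]},
    {"delta_pos":[0.0706,-0.2769,-0.15],"fingers":0.9,"turn":[0,0,0.1463]},
    {"delta_pos":[0.0706,-0.2769,-0.15],"fingers":0.9,"turn":[0,0,0.1463]}
  ]
}}

```text
clock: 4.97
position: [0.6534, 0.01, 0.1706]
ee_rot: [0.979, -0.205, 0.0, 0.0]
ft_force: [-1.1, -1.0, -0.2]
grip_width: 0.391
grasp_force: 30.2
```

```bash
python3 - <<'E'
from h import *
from workcell import camera
c=camera("scene")
cv2.imwrite("pics/s1.png",cv2.resize(c["color"][90:290,100:380,::-1],(784,560),interpolation=cv2.INTER_CUBIC))
go(654,10.5,60.5,66.3)
# board from the scene view, felt on z=.008
hsv=cv2.cvtColor(dict(np.load("scene0.npz"))["color"],cv2.COLOR_RGB2HSV);S=dict(np.load("scene0.npz"))
m=(hsv[...,1]<90).astype(np.uint8);s=1.5625
for n,u,v in[("bcat",382,347),("bmush",386,258),("brook",285,289),("bboot",126,367)]:
    iu,iv=int(u/s),int(v/s);w=np.zeros_like(m);cv2.circle(w,(iu,iv),30,1,-1)
    for k in cv2.findContours(m&w,cv2.RETR_EXTERNAL,cv2.CHAIN_APPROX_NONE)[0]:
        if cv2.pointPolygonTest(k,(iu,iv),False)>0:
            r=cv2.minAreaRect((rays(S,k,.008)[:,:2]*1000).astype(np.float32));print(n,np.round(r[0],1),np.round(r[1],1),round(r[2],1))
E
```

```text
t 5.03 p [653.3   9.  170.7] yang -113.7 j7 -1.77 j1 -0.67 grip 34.0 30.2 F [-0.1  0.9  0.2]
delta [-0.     -0.0017  0.1102] turn [ 0. -0. -0.] or [-0.000e+00 -1.000e-03  3.141e+00]
bcat [649.4  12.1] [64.4 58.4] 67.0
bmush [433.6 112. ] [67.7 66.1] 29.6
brook [ 443.9 -101.1] [48.4 49. ] 38.0
bboot [ 526.4 -401.2] [93.  51.1] 1.7
```

View pics/s1.png

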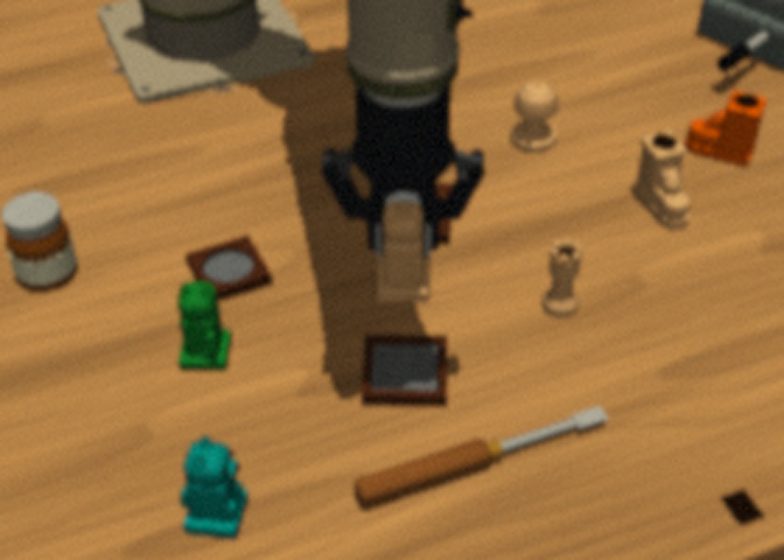

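Converted, 0.1 m / 0.8 = 0.125, 0.05 m / 0.8 = 0.0625.

{"name": "move_arm", "arguments": {
  "plan": [
    {"delta_pos":[-0.0013,-0.0013,0.0625],"fingers":0.9,"turn":[0,0,0]},
    {"delta_pos":[-0.0013,-0.0013,0.1125],"fingers":0.9,"turn":[0,0,0]},
    {"delta_pos":[-0.0013,-0.0013,0.125],"fingers":0.9,"turn":[0,0,0]},
    {"delta_pos":[-0.0013,-0.0013,0.125],"fingers":0.9,"turn":[0,0,0]}
  ]
}}

```text
clock: 5.52
position: [0.6532, 0.0106, 0.0711]
ee_rot: [0.979, -0.205, 0.0, 0.0]
ft_force: [-0.3, -0.1, -0.4]
grip_width: 0.396
grasp_force: 30.2
```

```bash
python3 - <<'E'
from h import *
go(652.5,11,60.5,66.3)
E
```

```text
t 5.53 p [653.2  10.6  71.1] yang -113.7 j7 -1.72 j1 -0.64 grip 33.6 30.2 F [-0.3 -0.1 -0.4]
delta [-0.0008 -0.0001  0.0106] turn [ 0. -0. -0.] or [-1.000e-03 -1.000e-03  3.142e+00]
```

Converted, -0.11 m / 0.8 = -0.1375, -0.07 m / 0.8 = -0.0875.

{"name": "move_arm", "arguments": {
  "plan": [
    {"delta_pos":[-0.0013,0,0.0075],"fingers":0.9,"turn":[0,0,0]},
    {"delta_pos":[-0.0013,0,0.0131],"fingers":0.9,"turn":[0,0,0]},
    {"delta_pos":[-0.0013,0,0.0131],"fingers":0.9,"turn":[0,0,0]},
    {"delta_pos":[-0.0013,0,0.0131],"fingers":0.9,"turn":[0,0,0]},
    {"delta_pos":[-0.0013,0,0.0131],"fingers":0.56,"turn":[0,0,0]},
    {"delta_pos":[-0.0013,0,0.0131],"fingers":0.45,"turn":[0,0,0]},
    {"delta_pos":[-0.0013,0,0.0131],"fingers":0.3,"turn":[0,0,0]},
    {"delta_pos":[-0.0013,0,0.0131],"fingers":0.2,"turn":[0,0,0]},
    {"delta_pos":[-0.0013,0,-0.025],"fingers":0.2,"turn":[0,0,0]},
    {"delta_pos":[-0.0013,0,-0.0875],"fingers":0.2,"turn":[0,0,0]},
    {"delta_pos":[-0.0013,0,-0.1375],"fingers":0.2,"turn":[0,0,0]}
  ]
}}

```text
clock: 6.9
position: [0.6522, 0.012, 0.1824]
ee_rot: [0.979, -0.205, 0.0, -0.0]
ft_force: [0.5, 0.3, -0.2]
grip_width: 0.801
grasp_force: 0.0
```

```bash
python3 - <<'E'
from h import *
go(366.5,294,160,66.3)
go(366.5,294,160,0)
E
```

```text
t 6.9 p [652.2  12.  182.4] yang -113.6 j7 -1.78 j1 -0.68 grip 68.1 0.0 F [ 0.5  0.3 -0.2]
delta [-0.3748 -0.1438  0.0221] turn [-0.    -0.001  0.001] or [ 1.00e-03 -0.00e+00 -3.14e+00]
t 6.9 p [652.2  12.  182.4] yang -113.6 j7 -1.78 j1 -0.68 grip 68.1 0.0 F [ 0.5  0.3 -0.2]
delta [-0.3748 -0.1438  0.0221] turn [-1.000e-03 -1.000e-03  1.158e+00] or [ 1.000e-03 -1.000e-03 -1.983e+00]
```

Converted, -0.375 m / 0.8 = -0.4688, -0.144 m / 0.8 = -0.18, -1.28 rad / 4 = -0.32.

{"name": "move_arm", "arguments": {
  "plan": [
    {"delta_pos":[-0.4688,-0.18,0.0275],"fingers":0.03,"turn":[0,0,-0.32]},
    {"delta_pos":[-0.4688,-0.18,0.0275],"fingers":0.03,"turn":[0,0,-0.32]},
    {"delta_pos":[-0.4688,-0.18,0.0275],"fingers":0.03,"turn":[0,0,-0.32]},
    {"delta_pos":[-0.4688,-0.18,0.0275],"fingers":0.03,"turn":[0,0,-0.32]},
    {"delta_pos":[-0.4688,-0.18,0.0275],"fingers":0.03,"turn":[0,0,-0.32]},
    {"delta_pos":[-0.4688,-0.18,0.0275],"fingers":0.03,"turn":[0,0,-0.32]},
    {"delta_pos":[-0.4688,-0.18,0.0275],"fingers":0.03,"turn":[0,0,-0.32]},
    {"delta_pos":[-0.4688,-0.18,0.0275],"fingers":0.03,"turn":[0,0,-0.32]},
    {"delta_pos":[-0.4688,-0.18,0.0275],"fingers":0.03,"turn":[0,0,-0.32]},
    {"delta_pos":[-0.4688,-0.18,0.0275],"fingers":0.03,"turn":[0,0,-0.32]},
    {"delta_pos":[-0.4688,-0.18,0.0275],"fingers":0.03,"turn":[0,0,-0.32]},
    {"delta_pos":[-0.4688,-0.18,0.0275],"fingers":0.03,"turn":[0,0,-0.32]}
  ]
}}

```text
clock: 8.4
position: [0.3664, 0.2941, 0.1585]
ee_rot: [0.908, 0.42, 0.0, 0.0]
ft_force: [0.1, 0.1, -1.5]
grip_width: 0.974
grasp_force: 0.0
```

```bash
python3 - <<'E'
from h import *
from workcell import camera
go(366.5,294,40,-40)
print(np.round(get_obs()["joint_pos"],2))
P={}
for n in("top","scene"):
    c=camera(n); P[n]=cv2.resize(c["color"][:,:,::-1],(400,300),interpolation=cv2.INTER_AREA)
    for nm,x,y,a,b,r in(("cat",.6525,.011,.088,.11,.04),("catfoot",.6525,.011,.017,.026,.035),("rook",.627,.192,.066,.09,.03)):
        C=cloud(c)[c["range_z"]>0];g=C[(np.hypot(C[:,0]-x,C[:,1]-y)<r)&(C[:,2]>a)&(C[:,2]<b)]
        if len(g)>4:
            q=cv2.minAreaRect((g[:,:2]*1000).astype(np.float32));print(n,nm,len(g),np.round(q[0],1),np.round(q[1],1),round(q[2],1),round(g[:,2].max(),3))
    np.savez(n+"1.npz",**c)
cv2.imwrite("pics/b.png",np.hstack([P["top"],P["scene"]]))
E
```

```text
t 8.4 p [366.4 294.1 158.5] yang -40.3 j7 -1.45 j1 -1.31 grip 82.7 0.0 F [ 0.1  0.1 -1.5]
delta [-0.000e+00  1.000e-04  1.185e-01] turn [ 0.     0.    -0.006] or [ 0.    -0.     3.136]
[-1.31  0.05  0.56  1.99 -0.03  1.11 -1.45]
top cat 121 [650.6  13.8] [31.9 31.3] 63.6 0.105
top catfoot 70 [650.1  14. ] [45.4 45.4] 67.4 0.025
top rook 91 [625.9 192.4] [29.  28.8] 48.7 0.079
scene cat 115 [653.4  11.4] [32.7 33.2] 78.6 0.106
scene catfoot 109 [653.3  12. ] [45.8 48. ] 67.9 0.026
scene rook 92 [628.7 191.7] [30.7 29.5] 83.1 0.082
```

View pics/b.png

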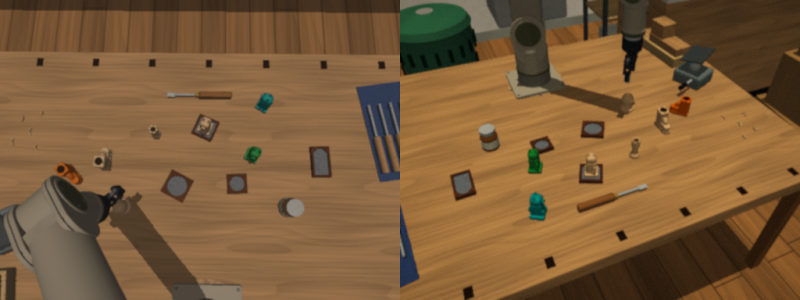

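Converted, 0.118 m / 0.8 = 0.1475, 0.09 m / 0.8 = 0.1125.

{"name": "move_arm", "arguments": {
  "plan": [
    {"delta_pos":[0,0,0.0625],"fingers":0.03,"turn":[0,0,0]},
    {"delta_pos":[0,0,0.1125],"fingers":0.03,"turn":[0,0,0]},
    {"delta_pos":[0,0,0.1475],"fingers":0.03,"turn":[0,0,0]},
    {"delta_pos":[0,0,0.1475],"fingers":0.03,"turn":[0,0,0]},
    {"delta_pos":[0,0,0.1475],"fingers":0.2,"turn":[0,0,0]},
    {"delta_pos":[0,0,0.1475],"fingers":0.3,"turn":[0,0,0]},
    {"delta_pos":[0,0,0.1475],"fingers":0.4,"turn":[0,0,0]},
    {"delta_pos":[0,0,0.1475],"fingers":0.6,"turn":[0,0,0]},
    {"delta_pos":[0,0,0.1475],"fingers":0.8,"turn":[0,0,0]},
    {"delta_pos":[0,0,0.1475],"fingers":0.8,"turn":[0,0,0]},
    {"delta_pos":[0,0,0.1475],"fingers":0.8,"turn":[0,0,0]}
  ],
  "force": 25
}}

```text
clock: 9.88
position: [0.3665, 0.295, 0.0415]
ee_rot: [0.907, 0.42, 0.0, -0.001]
ft_force: [-2.2, -2.1, 9.5]
grip_width: 0.567
grasp_force: 24.5
```

```bash
python3 - <<'E'
from h import *
go(438.5,109,120,-40)
E
```

```text
t 9.88 p [366.5 295.   41.5] yang -40.3 j7 -1.33 j1 -1.27 grip 48.2 24.5 F [-2.2 -2.1  9.5]
delta [-0.0952  0.1751 -0.0787] turn [-0.001 -0.001 -0.005] or [-2.000e-03  1.000e-03  3.137e+00]
```

Converted, -0.05 m / 0.8 = -0.0625, -0.03 m / 0.8 = -0.0375.

{"name": "move_arm", "arguments": {
  "plan": [
    {"delta_pos":[0,0,-0.0125],"fingers":0.8,"turn":[0,0,0]},
    {"delta_pos":[0,0,-0.0375],"fingers":0.8,"turn":[0,0,0]},
    {"delta_pos":[0,0,-0.0625],"fingers":0.8,"turn":[0,0,0]},
    {"delta_pos":[0,0,-0.0625],"fingers":0.8,"turn":[0,0,0]}
  ]
}}

```text
clock: 10.38
position: [0.3669, 0.2952, 0.0921]
ee_rot: [0.907, 0.42, 0.001, -0.001]
ft_force: [0.5, 0.5, -0.5]
grip_width: 0.57
grasp_force: 26.0
```

```bash
python3 - <<'E'
from h import *
from workcell import camera
go(438.5,109,120,-40)
c=camera("scene")
uv=c["R"]@np.array([.366,.295,.09])+c["t"];u=int(uv[0]/uv[2]*c["fx"]+c["cx"]);v=int(uv[1]/uv[2]*c["fy"]+c["cy"])
cv2.imwrite("pics/m.png",cv2.resize(c["color"][v-35:v+35,u-40:u+40,::-1],(640,560),interpolation=cv2.INTER_CUBIC))
C=cloud(c)[v-35:v+35,u-40:u+40].reshape(-1,3);col=c["color"][v-35:v+35,u-40:u+40].reshape(-1,3).astype(int)
E
```

```text
t 10.38 p [366.9 295.2  92.1] yang -40.3 j7 -1.39 j1 -1.3 grip 48.4 26.0 F [ 0.5  0.5 -0.5]
delta [-0.0956  0.175  -0.0284] turn [-0.001 -0.003 -0.005] or [-5.000e-03  1.000e-03  3.137e+00]
```

View pics/m.png

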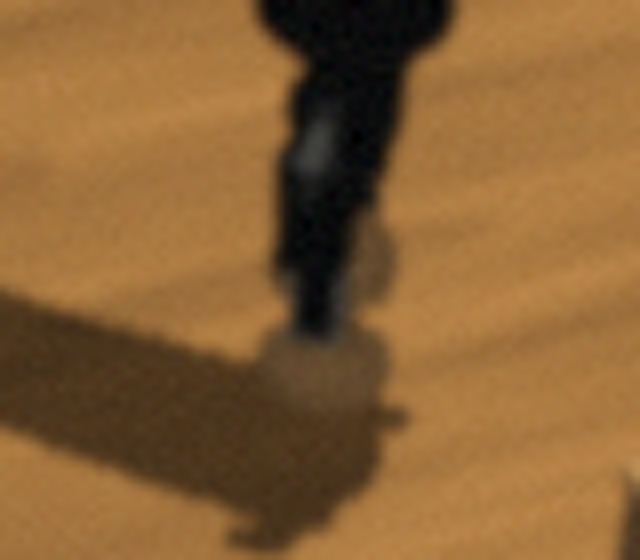

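Converted, 0.175 m / 0.8 = 0.2188, 0.145 m / 0.8 = 0.1813.

{"name": "move_arm", "arguments": {
  "plan": [
    {"delta_pos":[-0.0375,0.0688,-0.025],"fingers":0.8,"turn":[0,0,0]},
    {"delta_pos":[-0.075,0.1375,-0.025],"fingers":0.8,"turn":[0,0,0]},
    {"delta_pos":[-0.1,0.1813,-0.025],"fingers":0.8,"turn":[0,0,0]},
    {"delta_pos":[-0.1194,0.2188,-0.025],"fingers":0.8,"turn":[0,0,0]},
    {"delta_pos":[-0.1194,0.2188,-0.025],"fingers":0.8,"turn":[0,0,0]},
    {"delta_pos":[-0.1194,0.2188,-0.025],"fingers":0.8,"turn":[0,0,0]}
  ]
}}

```text
clock: 11.18
position: [0.4374, 0.1089, 0.11]
ee_rot: [0.907, 0.421, -0.0, -0.0]
ft_force: [-0.1, 0.8, -0.5]
grip_width: 0.567
grasp_force: 26.2
```

```bash
python3 - <<'E'
from h import *
from workcell import camera
go(438.5,109,120,-40)
P=get_obs()["position"]; out=[]
for n,w in(("scene",35),("top",30)):
    c=camera(n)
    X=c["R"]@np.array([P[0],P[1],P[2]-.03])+c["t"];u=int(X[0]/X[2]*c["fx"]+c["cx"]);v=int(X[1]/X[2]*c["fy"]+c["cy"])
    out.append(cv2.resize(c["color"][v-w:v+w,u-w:u+w,::-1],(400,400),interpolation=cv2.INTER_CUBIC))
    C=cloud(c);k=(np.hypot(C[...,0]-P[0],C[...,1]-P[1])<.05)&(c["range_z"]>0)
    for a,b in((-.050,-.034),(-.01,.02)):
        g=C[k&(C[...,2]>P[2]+a)&(C[...,2]<P[2]+b)]; print(n,a,len(g),np.round(1000*g.mean(0),1),np.round(1000*g.min(0),1),np.round(1000*g.max(0),1))
cv2.imwrite("pics/m2.png",np.hstack(out))
E
```

```text
t 11.18 p [437.4 108.9 110. ] yang -40.3 j7 -0.98 j1 -1.06 grip 48.2 26.2 F [-0.1  0.8 -0.5]
delta [ 0.0008  0.0008 -0.01  ] turn [-0.     0.001 -0.005] or [1.000e-03 1.000e-03 3.137e+00]
scene -0.05 33 [456.  103.2  72.4] [431.1  82.2  67.6] [468.4 136.5  75.8]
scene -0.01 97 [460.7  99.7 119.6] [421.8  81.1 101.2] [474.3 136.7 129.9]<stdin>:11: RuntimeWarning: Mean of empty slice.
  ret = um.true_divide(
Traceback (most recent call last):
ValueError: zero-size array to reduction operation minimum which has no identity
```

Converted, 0.059 m / 0.8 = 0.0738, 0.05 m / 0.8 = 0.0625.

{"name": "move_arm", "arguments": {
  "plan": [
    {"delta_pos":[0.0013,0.0013,0.0438],"fingers":0.8,"turn":[0,0,0]},
    {"delta_pos":[0.0013,0.0013,0.0625],"fingers":0.8,"turn":[0,0,0]},
    {"delta_pos":[0.0013,0.0013,0.0688],"fingers":0.8,"turn":[0,0,0]},
    {"delta_pos":[0.0013,0.0013,0.0738],"fingers":0.8,"turn":[0,0,0]},
    {"delta_pos":[0.0013,0.0013,0.0738],"fingers":0.8,"turn":[0,0,0]},
    {"delta_pos":[0.0013,0.0013,0.0738],"fingers":0.8,"turn":[0,0,0]}
  ]
}}

```text
clock: 12.02
position: [0.4396, 0.1087, 0.0519]
ee_rot: [0.907, 0.42, 0.0, -0.0]
ft_force: [0.0, 0.3, 0.2]
grip_width: 0.569
grasp_force: 26.2
```

```bash
python3 - <<'E'
from h import *
go(438.5,109,50,-40)
E
```

```text
t 12.03 p [439.6 108.7  51.9] yang -40.3 j7 -0.88 j1 -1.02 grip 48.3 26.2 F [0.  0.3 0.2]
delta [-0.0005 -0.0011  0.0019] turn [ 0.    -0.001 -0.005] or [-2.000e-03 -0.000e+00  3.137e+00]
```

Converted, -0.11 m / 0.8 = -0.1375, -0.001 m / 0.8 = -0.0013.

{"name": "move_arm", "arguments": {
  "plan": [
    {"delta_pos":[-0.0013,-0.0013,0.0019],"fingers":0.8,"turn":[0,0,0]},
    {"delta_pos":[-0.0013,-0.0013,0.0023],"fingers":0.8,"turn":[0,0,0]},
    {"delta_pos":[-0.0013,-0.0013,0.0023],"fingers":0.8,"turn":[0,0,0]},
    {"delta_pos":[-0.0013,-0.0013,0.0023],"fingers":0.35,"turn":[0,0,0]},
    {"delta_pos":[-0.0013,-0.0013,0.0023],"fingers":0.2,"turn":[0,0,0]},
    {"delta_pos":[-0.0013,-0.0013,0.0023],"fingers":0.05,"turn":[0,0,0]},
    {"delta_pos":[-0.0013,-0.0013,0.0023],"fingers":0.05,"turn":[0,0,0]},
    {"delta_pos":[-0.0013,-0.0013,0.0023],"fingers":0.05,"turn":[0,0,0]},
    {"delta_pos":[-0.0013,-0.0013,-0.0375],"fingers":0.05,"turn":[0,0,0]},
    {"delta_pos":[-0.0013,-0.0013,-0.1125],"fingers":0.05,"turn":[0,0,0]},
    {"delta_pos":[-0.0013,-0.0013,-0.1375],"fingers":0.05,"turn":[0,0,0]}
  ]
}}

```text
clock: 13.4
position: [0.4392, 0.1087, 0.1645]
ee_rot: [0.907, 0.42, 0.002, -0.001]
ft_force: [-0.5, 0.4, -0.3]
grip_width: 0.947
grasp_force: 0.0
```

```bash
python3 - <<'E'
from h import *
go(627.3,192,160,-40)
go(627.3,192,160,-73)
E
```

```text
t 13.4 p [439.2 108.7 164.5] yang -40.3 j7 -1.05 j1 -1.11 grip 80.5 0.0 F [-0.5  0.4 -0.3]
delta [0.1852 0.0895 0.0053] turn [ 0.001 -0.004 -0.005] or [-7.000e-03 -1.000e-03  3.136e+00]
t 13.4 p [439.2 108.7 164.5] yang -40.3 j7 -1.05 j1 -1.11 grip 80.5 0.0 F [-0.5  0.4 -0.3]
delta [0.1852 0.0895 0.0053] turn [-0.    -0.004  0.571] or [ 6.000e-03 -1.000e-03 -2.571e+00]
```

Converted, 0.185 m / 0.8 = 0.2313, 0.0895 m / 0.8 = 0.1119.

{"name": "move_arm", "arguments": {
  "plan": [
    {"delta_pos":[0.0625,0.0313,0],"fingers":0.2,"turn":[0,0,0]},
    {"delta_pos":[0.125,0.0625,0],"fingers":0.2,"turn":[0,0,0]},
    {"delta_pos":[0.1875,0.0875,0],"fingers":0.2,"turn":[0,0,0]},
    {"delta_pos":[0.2313,0.1119,0],"fingers":0.2,"turn":[0,0,0]},
    {"delta_pos":[0.2313,0.1119,0],"fingers":0.2,"turn":[0,0,0]},
    {"delta_pos":[0.2313,0.1119,0],"fingers":0.2,"turn":[0,0,0]}
  ]
}}

```text
clock: 14.15
position: [0.6254, 0.1909, 0.1612]
ee_rot: [0.907, 0.42, -0.0, 0.0]
ft_force: [-0.3, -0.5, 0.0]
grip_width: 0.798
grasp_force: 0.0
```

```bash
python3 - <<'E'
from h import *
from workcell import camera
go(627.3,192,51,-40)
P=[]
for n in("top","scene"):
    c=camera(n)
    for nm,x,y,a,b,r in(("mushdome",.4385,.109,.066,.11,.04),("mushcap",.4385,.109,.05,.11,.04),("mushfoot",.4385,.109,.015,.021,.033)):
        C=cloud(c)[c["range_z"]>0];g=C[(np.hypot(C[:,0]-x,C[:,1]-y)<r)&(C[:,2]>a)&(C[:,2]<b)]
        if len(g)>4:
            q=cv2.minAreaRect((g[:,:2]*1000).astype(np.float32));print(n,nm,len(g),np.round(q[0],1),np.round(q[1],1),round(q[2],1),round(g[:,2].max(),3))
    X=c["R"]@np.array([.4385,.109,.04])+c["t"];u=int(X[0]/X[2]*c["fx"]+c["cx"]);v=int(X[1]/X[2]*c["fy"]+c["cy"])
    P.append(cv2.resize(c["color"][v-30:v+30,u-30:u+30,::-1],(400,400),interpolation=cv2.INTER_CUBIC))
cv2.imwrite("pics/m3.png",np.hstack(P))
E
```

```text
t 14.15 p [625.4 190.9 161.2] yang -40.3 j7 -0.8 j1 -0.91 grip 67.8 0.0 F [-0.3 -0.5  0. ]
delta [0.0021 0.0008 0.1101] turn [-0.     0.001 -0.006] or [1.000e-03 0.000e+00 3.136e+00]
top mushdome 247 [437.1 108.6] [43.8 44.3] 0.7 0.083
top mushcap 281 [437.5 107.8] [48.5 47.3] 28.0 0.083
top mushfoot 28 [427.9  95.8] [20.7 50.3] 55.1 0.021
scene mushdome 145 [444.2 105.7] [48.1 37.7] 73.6 0.085
scene mushcap 207 [445.3 105.3] [48.3 40. ] 73.6 0.085
scene mushfoot 86 [439.5 104. ] [57.2 47.8] 51.9 0.021
```

View pics/m3.png

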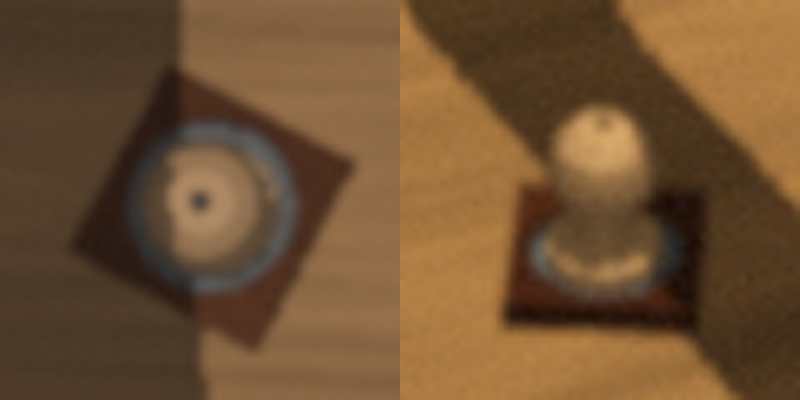

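Mushroom stands upright in the round recess: top view cap near (205,205) with felt ring all round; scene view foot at (600,262) inside the rim. Now the rook.

Converted, 0.11 m / 0.8 = 0.1375, 0.09 m / 0.8 = 0.1125.

{"name": "move_arm", "arguments": {
  "plan": [
    {"delta_pos":[0.0025,0.0013,0.0625],"fingers":0.2,"turn":[0,0,0]},
    {"delta_pos":[0.0025,0.0013,0.1125],"fingers":0.2,"turn":[0,0,0]},
    {"delta_pos":[0.0025,0.0013,0.1375],"fingers":0.2,"turn":[0,0,0]},
    {"delta_pos":[0.0025,0.0013,0.1375],"fingers":0.3,"turn":[0,0,0]},
    {"delta_pos":[0.0025,0.0013,0.1375],"fingers":0.4,"turn":[0,0,0]},
    {"delta_pos":[0.0025,0.0013,0.1375],"fingers":0.5,"turn":[0,0,0]},
    {"delta_pos":[0.0025,0.0013,0.1375],"fingers":0.6,"turn":[0,0,0]},
    {"delta_pos":[0.0025,0.0013,0.1375],"fingers":0.7,"turn":[0,0,0]},
    {"delta_pos":[0.0025,0.0013,0.1375],"fingers":0.9,"turn":[0,0,0]},
    {"delta_pos":[0.0025,0.0013,0.1375],"fingers":0.9,"turn":[0,0,0]},
    {"delta_pos":[0.0025,0.0013,0.1375],"fingers":0.9,"turn":[0,0,0]}
  ],
  "force": 25
}}

```text
clock: 15.62
position: [0.6283, 0.1928, 0.0523]
ee_rot: [0.907, 0.42, 0.001, -0.0]
ft_force: [-1.2, 0.4, 6.2]
grip_width: 0.34
grasp_force: 24.6
```

```bash
python3 - <<'E'
from h import *
go(449.5,-102,120,-40)
E
```

```text
t 15.62 p [628.3 192.8  52.3] yang -40.3 j7 -0.75 j1 -0.87 grip 28.9 24.6 F [-1.2  0.4  6.2]
delta [-0.3404  0.0542 -0.0681] turn [ 0.    -0.001 -0.005] or [-2.000e-03 -0.000e+00  3.137e+00]
```

Converted, -0.34 m / 0.8 = -0.425, -0.3 m / 0.8 = -0.375.

{"name": "move_arm", "arguments": {
  "plan": [
    {"delta_pos":[0,0,-0.0375],"fingers":0.9,"turn":[0,0,0]},
    {"delta_pos":[0,0,-0.1],"fingers":0.9,"turn":[0,0,0]},
    {"delta_pos":[-0.0625,0.01,-0.1],"fingers":0.9,"turn":[0,0,0]},
    {"delta_pos":[-0.125,0.02,-0.1],"fingers":0.9,"turn":[0,0,0]},
    {"delta_pos":[-0.1875,0.03,-0.1],"fingers":0.9,"turn":[0,0,0]},
    {"delta_pos":[-0.25,0.04,-0.1],"fingers":0.9,"turn":[0,0,0]},
    {"delta_pos":[-0.3125,0.05,-0.1],"fingers":0.9,"turn":[0,0,0]},
    {"delta_pos":[-0.375,0.06,-0.1],"fingers":0.9,"turn":[0,0,0]},
    {"delta_pos":[-0.425,0.0675,-0.1],"fingers":0.9,"turn":[0,0,0]},
    {"delta_pos":[-0.425,0.0675,-0.1],"fingers":0.9,"turn":[0,0,0]},
    {"delta_pos":[-0.425,0.0675,-0.1],"fingers":0.9,"turn":[0,0,0]}
  ]
}}

```text
clock: 17.0
position: [0.4496, -0.1011, 0.1316]
ee_rot: [0.907, 0.421, 0.0, -0.0]
ft_force: [0.2, 0.8, -1.0]
grip_width: 0.342
grasp_force: 24.9
```

```bash
python3 - <<'E'
from h import *
go(449.5,-102,62,-40)
E
```

```text
t 17.0 p [ 449.6 -101.1  131.6] yang -40.3 j7 -0.5 j1 -0.82 grip 29.1 24.9 F [ 0.2  0.8 -1. ]
delta [-0.0008  0.0005  0.0696] turn [ 0.    -0.001 -0.005] or [-1.000e-03 -0.000e+00  3.137e+00]
```

Converted, 0.0695 m / 0.8 = 0.0869, -0.0005 m / 0.8 = -0.0006.

{"name": "move_arm", "arguments": {
  "plan": [
    {"delta_pos":[-0.0006,0.0006,0.0438],"fingers":0.9,"turn":[0,0,0]},
    {"delta_pos":[-0.0006,0.0006,0.0688],"fingers":0.9,"turn":[0,0,0]},
    {"delta_pos":[-0.0006,0.0006,0.0825],"fingers":0.9,"turn":[0,0,0]},
    {"delta_pos":[-0.0006,0.0006,0.0869],"fingers":0.9,"turn":[0,0,0]},
    {"delta_pos":[-0.0006,0.0006,0.0869],"fingers":0.9,"turn":[0,0,0]},
    {"delta_pos":[-0.0006,0.0006,0.0869],"fingers":0.9,"turn":[0,0,0]}
  ]
}}

```text
clock: 17.75
position: [0.4498, -0.1023, 0.0625]
ee_rot: [0.907, 0.42, 0.001, 0.0]
ft_force: [-0.2, 1.4, -0.5]
grip_width: 0.341
grasp_force: 24.9
```

```bash
python3 - <<'E'
from h import *
go(449.5,-102,60.5,-40)
E
```

```text
t 17.75 p [ 449.8 -102.3   62.5] yang -40.3 j7 -0.34 j1 -0.74 grip 29.0 24.9 F [-0.2  1.4 -0.5]
delta [ 0.0001 -0.0005  0.002 ] turn [ 0.001 -0.001 -0.005] or [-2.000e-03 -1.000e-03  3.137e+00]
```

Converted, -0.12 m / 0.8 = -0.15, 0.002 m / 0.8 = 0.0025.

{"name": "move_arm", "arguments": {
  "plan": [
    {"delta_pos":[0,0,0.0019],"fingers":0.9,"turn":[0,0,0]},
    {"delta_pos":[0,0,0.0025],"fingers":0.9,"turn":[0,0,0]},
    {"delta_pos":[0,0,0.0025],"fingers":0.9,"turn":[0,0,0]},
    {"delta_pos":[0,0,0.0025],"fingers":0.6,"turn":[0,0,0]},
    {"delta_pos":[0,0,0.0025],"fingers":0.5,"turn":[0,0,0]},
    {"delta_pos":[0,0,0.0025],"fingers":0.4,"turn":[0,0,0]},
    {"delta_pos":[0,0,0.0025],"fingers":0.4,"turn":[0,0,0]},
    {"delta_pos":[0,0,-0.0375],"fingers":0.4,"turn":[0,0,0]},
    {"delta_pos":[0,0,-0.1],"fingers":0.4,"turn":[0,0,0]},
    {"delta_pos":[0,0,-0.15],"fingers":0.4,"turn":[0,0,0]},
    {"delta_pos":[0,0,-0.15],"fingers":0.4,"turn":[0,0,0]}
  ]
}}

```text
clock: 19.12
position: [0.4509, -0.1024, 0.1844]
ee_rot: [0.907, 0.421, 0.003, -0.0]
ft_force: [-0.1, -0.4, 0.0]
grip_width: 0.598
grasp_force: 0.0
```

```bash
python3 - <<'E'
from h import *
go(515,370,180,87)
E
```

```text
t 19.12 p [ 450.9 -102.4  184.4] yang -40.3 j7 -0.6 j1 -0.91 grip 50.8 0.0 F [-0.1 -0.4  0. ]
delta [ 0.4019 -0.2565  0.0059] turn [-0.    -0.006  0.92 ] or [ 0.007 -0.    -2.221]
```

Converted, 0.402 m / 0.8 = 0.5025, -0.2565 m / 0.8 = -0.3206, 0.92 rad / 4 = 0.23.

{"name": "move_arm", "arguments": {
  "plan": [
    {"delta_pos":[0.5025,-0.3206,0],"fingers":0.15,"turn":[0,-0.0015,0.23]},
    {"delta_pos":[0.5025,-0.3206,0],"fingers":0.15,"turn":[0,-0.0015,0.23]},
    {"delta_pos":[0.5025,-0.3206,0],"fingers":0.15,"turn":[0,-0.0015,0.23]},
    {"delta_pos":[0.5025,-0.3206,0],"fingers":0.15,"turn":[0,-0.0015,0.23]},
    {"delta_pos":[0.5025,-0.3206,0],"fingers":0.15,"turn":[0,-0.0015,0.23]},
    {"delta_pos":[0.5025,-0.3206,0],"fingers":0.15,"turn":[0,-0.0015,0.23]},
    {"delta_pos":[0.5025,-0.3206,0],"fingers":0.15,"turn":[0,-0.0015,0.23]},
    {"delta_pos":[0.5025,-0.3206,0],"fingers":0.15,"turn":[0,-0.0015,0.23]},
    {"delta_pos":[0.5025,-0.3206,0],"fingers":0.15,"turn":[0,-0.0015,0.23]},
    {"delta_pos":[0.5025,-0.3206,0],"fingers":0.15,"turn":[0,-0.0015,0.23]},
    {"delta_pos":[0.5025,-0.3206,0],"fingers":0.15,"turn":[0,-0.0015,0.23]},
    {"delta_pos":[0.5025,-0.3206,0],"fingers":0.15,"turn":[0,-0.0015,0.23]}
  ]
}}

```text
clock: 20.62
position: [0.5137, 0.3691, 0.1822]
ee_rot: [1.0, -0.027, -0.003, 0.001]
ft_force: [0.3, 0.3, 0.3]
grip_width: 0.853
grasp_force: 0.0
```

```bash
python3 - <<'E'
from h import *
from workcell import camera
go(515,370,50,87);print(np.round(get_obs()["joint_pos"],2))
P=[]
for n,w in(("top",34),("scene",40)):
    c=camera(n)
    X=c["R"]@np.array([.45,-.102,.04])+c["t"];u=int(X[0]/X[2]*c["fx"]+c["cx"]);v=int(X[1]/X[2]*c["fy"]+c["cy"])
    P.append(cv2.resize(c["color"][v-w:v+w,u-w:u+w,::-1],(400,400),interpolation=cv2.INTER_CUBIC))
cv2.imwrite("pics/r3.png",np.hstack(P))
E
```

```text
t 20.62 p [513.7 369.1 182.2] yang -93.1 j7 -2.1 j1 -1.21 grip 72.5 0.0 F [0.3 0.3 0.3]
delta [ 0.0019 -0.0012  0.1322] turn [ 0.002  0.005 -0.001] or [ 8.00e-03 -3.00e-03  3.14e+00]
[-1.21  0.45  0.69  1.55 -0.3   1.26 -2.1 ]
```

View pics/r3.png

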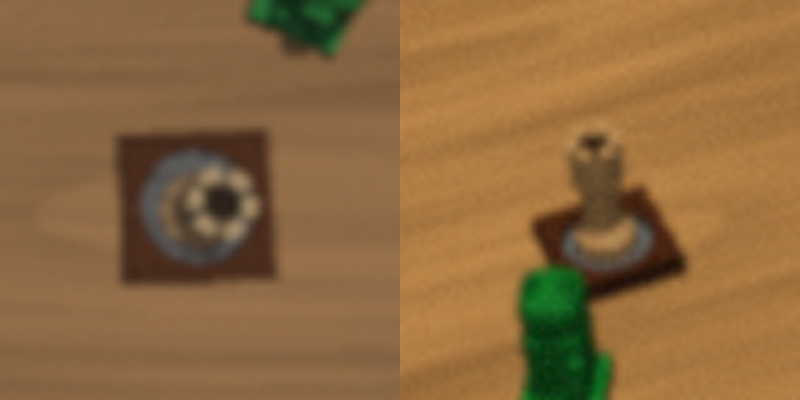

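The rook stands upright within the smaller round recess: foot near (190,210) top view and (605,235) scene view, felt visible round it. Now the boot.

Converted, 0.132 m / 0.8 = 0.165, 0.002 m / 0.8 = 0.0025, 0.005 rad / 4 = 0.0013.

{"name": "move_arm", "arguments": {
  "plan": [
    {"delta_pos":[0.0025,-0.0013,0.0625],"fingers":0.15,"turn":[0,0.0013,0]},
    {"delta_pos":[0.0025,-0.0013,0.125],"fingers":0.15,"turn":[0,0.0013,0]},
    {"delta_pos":[0.0025,-0.0013,0.165],"fingers":0.15,"turn":[0,0.0013,0]},
    {"delta_pos":[0.0025,-0.0013,0.165],"fingers":0.15,"turn":[0,0.0013,0]},
    {"delta_pos":[0.0025,-0.0013,0.165],"fingers":0.4,"turn":[0,0.0013,0]},
    {"delta_pos":[0.0025,-0.0013,0.165],"fingers":0.5,"turn":[0,0.0013,0]},
    {"delta_pos":[0.0025,-0.0013,0.165],"fingers":0.6,"turn":[0,0.0013,0]},
    {"delta_pos":[0.0025,-0.0013,0.165],"fingers":0.8,"turn":[0,0.0013,0]},
    {"delta_pos":[0.0025,-0.0013,0.165],"fingers":0.9,"turn":[0,0.0013,0]},
    {"delta_pos":[0.0025,-0.0013,0.165],"fingers":0.9,"turn":[0,0.0013,0]},
    {"delta_pos":[0.0025,-0.0013,0.165],"fingers":0.9,"turn":[0,0.0013,0]}
  ],
  "force": 35
}}

```text
clock: 22.1
position: [0.5155, 0.3711, 0.0513]
ee_rot: [1.0, -0.026, 0.001, 0.0]
ft_force: [-0.9, -1.5, 5.9]
grip_width: 0.392
grasp_force: 35.8
```

```bash
python3 - <<'E'
from h import *
go(513.5,-402.7,180,92.2)
E
```

```text
t 22.1 p [515.5 371.1  51.3] yang -93.0 j7 -2.04 j1 -1.16 grip 33.3 35.8 F [-0.9 -1.5  5.9]
delta [ 0.0385  0.773  -0.1279] turn [ 0.001 -0.001 -0.091] or [-2.000e-03 -2.000e-03  3.051e+00]
```

Converted, 0.42 m / 0.8 = 0.525, 0.37 m / 0.8 = 0.4625, -0.09 rad / 4 = -0.0225.

{"name": "move_arm", "arguments": {
  "plan": [
    {"delta_pos":[0,0,-0.0375],"fingers":0.9,"turn":[0,0,0]},
    {"delta_pos":[0,0,-0.1],"fingers":0.9,"turn":[0,0,0]},
    {"delta_pos":[0,0.025,-0.1688],"fingers":0.9,"turn":[0,0,0]},
    {"delta_pos":[0.0038,0.0875,-0.1688],"fingers":0.9,"turn":[0,0,0]},
    {"delta_pos":[0.0075,0.15,-0.1688],"fingers":0.9,"turn":[0,0,-0.005]},
    {"delta_pos":[0.0113,0.2125,-0.1688],"fingers":0.9,"turn":[0,0,-0.0075]},
    {"delta_pos":[0.015,0.275,-0.1688],"fingers":0.9,"turn":[0,0,-0.01]},
    {"delta_pos":[0.0175,0.3375,-0.1688],"fingers":0.9,"turn":[0,0,-0.0125]},
    {"delta_pos":[0.02,0.4,-0.1688],"fingers":0.9,"turn":[0,0,-0.015]},
    {"delta_pos":[0.0225,0.4625,-0.1688],"fingers":0.9,"turn":[0,0,-0.0175]},
    {"delta_pos":[0.0263,0.525,-0.1688],"fingers":0.9,"turn":[0,0,-0.02]},
    {"delta_pos":[0.0263,0.525,-0.1688],"fingers":0.9,"turn":[0,0,-0.0225]}
  ]
}}

```text
clock: 23.6
position: [0.5134, -0.054, 0.1865]
ee_rot: [1.0, 0.016, 0.0, 0.001]
ft_force: [0.1, 0.8, -1.2]
grip_width: 0.395
grasp_force: 35.1
```

```bash
python3 - <<'E'
from h import *
go(513.5,-402.7,185,92.2);print(np.round(get_obs()["joint_pos"],2))
E
```

```text
t 23.6 p [513.4 -54.  186.5] yang -88.2 j7 -1.39 j1 -0.82 grip 33.6 35.1 F [ 0.1  0.8 -1.2]
delta [-0.0108  0.3485  0.0025] turn [ 0.003 -0.    -0.007] or [-1.000e-03 -4.000e-03  3.134e+00]
[-0.82  0.17  0.93  1.86 -0.14  1.18 -1.39]
```

Converted, 0.3485 m / 0.8 = 0.4356, 0.25 m / 0.8 = 0.3125, -0.007 rad / 4 = -0.0018.

{"name": "move_arm", "arguments": {
  "plan": [
    {"delta_pos":[-0.0019,0.0625,0],"fingers":0.9,"turn":[0,0,0]},
    {"delta_pos":[-0.0038,0.125,0],"fingers":0.9,"turn":[0,0,0]},
    {"delta_pos":[-0.0056,0.1875,0],"fingers":0.9,"turn":[0,0,0]},
    {"delta_pos":[-0.0075,0.25,0],"fingers":0.9,"turn":[0,0,-0.0018]},
    {"delta_pos":[-0.0094,0.3125,0],"fingers":0.9,"turn":[0,0,-0.0018]},
    {"delta_pos":[-0.0113,0.375,0],"fingers":0.9,"turn":[0,0,-0.0018]},
    {"delta_pos":[-0.0135,0.4356,0],"fingers":0.9,"turn":[0,0,-0.0018]},
    {"delta_pos":[-0.0135,0.4356,0],"fingers":0.9,"turn":[0,0,-0.0018]},
    {"delta_pos":[-0.0135,0.4356,0],"fingers":0.9,"turn":[0,0,-0.0018]},
    {"delta_pos":[-0.0135,0.4356,0],"fingers":0.9,"turn":[0,0,-0.0018]}
  ]
}}

```text
clock: 24.85
position: [0.5174, -0.3963, 0.1868]
ee_rot: [1.0, 0.024, 0.0, 0.001]
ft_force: [-1.4, 0.3, -0.8]
grip_width: 0.39
grasp_force: 35.4
```

```bash
python3 - <<'E'
from h import *
go(513.5,-402.7,70,92.2);print(np.round(get_obs()["joint_pos"],2))
E
```

```text
t 24.85 p [ 517.4 -396.3  186.8] yang -87.3 j7 -0.62 j1 -0.05 grip 33.2 35.4 F [-1.4  0.3 -0.8]
delta [-0.0042  0.0061  0.1168] turn [ 0.001 -0.     0.009] or [ 0.000e+00  2.000e-03 -3.133e+00]
[-0.05  0.56  0.91  1.5  -0.45  1.3  -0.62]
```

Converted, 0.105 m / 0.8 = 0.1313, 0.08 m / 0.8 = 0.1, 0.009 rad / 4 = 0.0023.

{"name": "move_arm", "arguments": {
  "plan": [
    {"delta_pos":[-0.005,0.0075,0],"fingers":0.9,"turn":[0,0,0.0023]},
    {"delta_pos":[-0.005,0.0075,0.05],"fingers":0.9,"turn":[0,0,0.0023]},
    {"delta_pos":[-0.005,0.0075,0.1],"fingers":0.9,"turn":[0,0,0.0023]},
    {"delta_pos":[-0.005,0.0075,0.1313],"fingers":0.9,"turn":[0,0,0.0023]},
    {"delta_pos":[-0.005,0.0075,0.1313],"fingers":0.9,"turn":[0,0,0.0023]},
    {"delta_pos":[-0.005,0.0075,0.1313],"fingers":0.9,"turn":[0,0,0.0023]}
  ]
}}

```text
clock: 25.6
position: [0.513, -0.4051, 0.0833]
ee_rot: [1.0, 0.018, 0.0, 0.002]
ft_force: [-0.2, 0.1, 0.1]
grip_width: 0.397
grasp_force: 35.5
```

```bash
python3 - <<'E'
from h import *
from workcell import camera
go(513.5,-402.7,61,92.2)
P=[]
for n,w in(("top",45),("scene",45)):
    c=camera(n)
    X=c["R"]@np.array([.52,-.40,.04])+c["t"];u=int(X[0]/X[2]*c["fx"]+c["cx"]);v=int(X[1]/X[2]*c["fy"]+c["cy"])
    P.append(cv2.resize(c["color"][v-w:v+w,max(u-w,0):max(u-w,0)+2*w,::-1],(400,400),interpolation=cv2.INTER_CUBIC))
cv2.imwrite("pics/bt.png",np.hstack(P))
E
```

```text
t 25.6 p [ 513.  -405.1   83.3] yang -87.9 j7 -0.56 j1 -0.0 grip 33.8 35.5 F [-0.2  0.1  0.1]
delta [ 0.0005 -0.0024  0.0223] turn [ 0.004 -0.001 -0.003] or [-1.000e-03 -6.000e-03  3.139e+00]
```

View pics/bt.png

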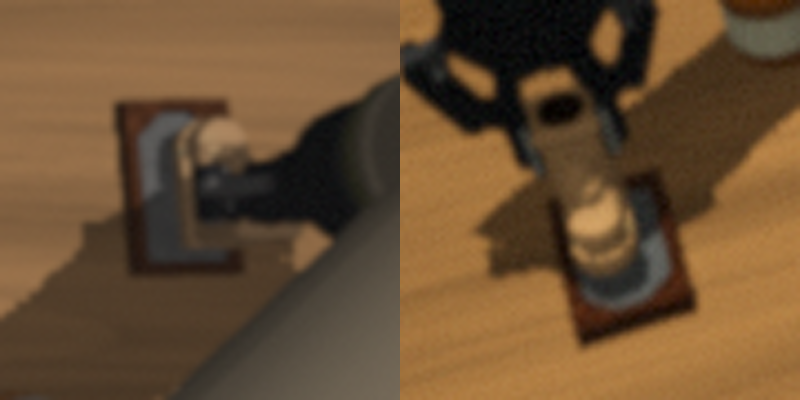

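Converted, 0.022 m / 0.8 = 0.0275, -0.0024 m / 0.8 = -0.003, -0.003 rad / 4 = -0.0008.

{"name": "move_arm", "arguments": {
  "plan": [
    {"delta_pos":[0.0006,-0.003,0.01],"fingers":0.9,"turn":[0.0008,0,-0.0008]},
    {"delta_pos":[0.0006,-0.003,0.02],"fingers":0.9,"turn":[0.0008,0,-0.0008]},
    {"delta_pos":[0.0006,-0.003,0.0263],"fingers":0.9,"turn":[0.0008,0,-0.0008]},
    {"delta_pos":[0.0006,-0.003,0.0275],"fingers":0.9,"turn":[0.0008,0,-0.0008]},
    {"delta_pos":[0.0006,-0.003,0.0275],"fingers":0.9,"turn":[0.0008,0,-0.0008]}
  ]
}}

```text
clock: 26.32
position: [0.5129, -0.4024, 0.0599]
ee_rot: [1.0, 0.019, -0.0, -0.0]
ft_force: [-0.5, -1.1, -0.7]
grip_width: 0.393
grasp_force: 35.5
```

```bash
python3 - <<'E'
from h import *
go(513.5,-402.7,60,92.2)
E
```

```text
t 26.32 p [ 512.9 -402.4   59.9] yang -87.8 j7 -0.55 j1 0.01 grip 33.4 35.5 F [-0.5 -1.1 -0.7]
delta [ 0.0006  0.0004 -0.0001] turn [-0.  0.  0.] or [-1.000e-03 -1.000e-03 -3.141e+00]
```

Essentially on the felt; release.

Converted, -0.18 m / 0.8 = -0.225, -0.14 m / 0.8 = -0.175.

{"name": "move_arm", "arguments": {
  "plan": [
    {"delta_pos":[0,0,0],"fingers":0.9,"turn":[0,0,0]},
    {"delta_pos":[0,0,0],"fingers":0.56,"turn":[0,0,0]},
    {"delta_pos":[0,0,0],"fingers":0.45,"turn":[0,0,0]},
    {"delta_pos":[0,0,0],"fingers":0.3,"turn":[0,0,0]},
    {"delta_pos":[0,0,0],"fingers":0.2,"turn":[0,0,0]},
    {"delta_pos":[0,0,0],"fingers":0.2,"turn":[0,0,0]},
    {"delta_pos":[0,0,-0.0375],"fingers":0.2,"turn":[0,0,0]},
    {"delta_pos":[0,0,-0.1],"fingers":0.2,"turn":[0,0,0]},
    {"delta_pos":[0,0,-0.175],"fingers":0.2,"turn":[0,0,0]},
    {"delta_pos":[0,0,-0.225],"fingers":0.2,"turn":[0,0,0]},
    {"delta_pos":[0,-0.0625,-0.225],"fingers":0.2,"turn":[0,0,0]},
    {"delta_pos":[0,-0.125,-0.225],"fingers":0.2,"turn":[0,0,0]}
  ]
}}

```text
clock: 27.82
position: [0.5089, -0.3019, 0.2402]
ee_rot: [1.0, 0.019, 0.0, -0.0]
ft_force: [0.4, 0.9, 0.3]
grip_width: 0.802
grasp_force: 0.0
```

Converted, -0.17 m / 0.8 = -0.2125, -0.12 m / 0.8 = -0.15.

{"name": "move_arm", "arguments": {
  "plan": [
    {"delta_pos":[0,-0.075,-0.025],"fingers":0.2,"turn":[0,0,0]},
    {"delta_pos":[0,-0.15,-0.025],"fingers":0.2,"turn":[0,0,0]},
    {"delta_pos":[0,-0.2125,-0.025],"fingers":0.2,"turn":[0,0,0]},
    {"delta_pos":[0,-0.2125,-0.025],"fingers":0.2,"turn":[0,0,0]}
  ]
}}

```text
clock: 28.32
position: [0.5031, -0.1277, 0.26]
ee_rot: [1.0, 0.023, -0.0, -0.002]
ft_force: [0.7, -0.9, 0.2]
grip_width: 0.796
grasp_force: 0.0
```

```bash
python3 - <<'E'
from h import *
from workcell import camera
go(513.5,-402.7,60,92.2)
for n in("top","scene"):
    c=camera(n); C=cloud(c)[c["range_z"]>0]
    for nm,x,y,a,b,r in(("boottop",.5135,-.4027,.076,.1,.04),("bootsole",.532,-.402,.017,.042,.05),("cat",.6525,.011,.088,.11,.04),("mush",.4385,.109,.066,.1,.04),("rook",.4495,-.102,.074,.1,.03),("jar",.375,-.277,.07,.1,.05),("gouge",.775,-.04,.018,.03,.06)):
        g=C[(np.hypot(C[:,0]-x,C[:,1]-y)<r)&(C[:,2]>a)&(C[:,2]<b)]
        if len(g)>4:
            q=cv2.minAreaRect((g[:,:2]*1000).astype(np.float32));print(n,nm,len(g),np.round(q[0],1),np.round(q[1],1),round(q[2],1),round(g[:,2].max(),3))
    if n=="scene": I=cv2.resize(c["color"][130:300,40:360,::-1],(800,425),interpolation=cv2.INTER_CUBIC)
cv2.imwrite("pics/end.png",I)
c=camera("top");cv2.imwrite("pics/end2.png",cv2.resize(c["color"][110:290,190:450,::-1],(800,554),interpolation=cv2.INTER_CUBIC))
E
```

```text
t 28.32 p [ 503.1 -127.7  260. ] yang -87.3 j7 -1.26 j1 -0.77 grip 67.7 0.0 F [ 0.7 -0.9  0.2]
delta [-0.0024  0.2758  0.1991] turn [-0.003 -0.     0.008] or [ 0.    -0.005 -3.133]
top cat 122 [651.8  13.4] [32.  30.6] 65.2 0.105
top mush 243 [437.1 108.5] [43.8 44.3] 0.9 0.084
top rook 94 [ 447.9 -101.2] [28.5 27.5] 20.3 0.086
top gouge 257 [776.3 -32.1] [104.   22.9] 88.7 0.026
scene boottop 194 [ 511.9 -402.2] [43.  37.5] 2.0 0.089
scene bootsole 196 [ 533.5 -397.6] [71.1 79.2] 24.7 0.042
scene cat 115 [652.5  12.8] [32.4 35.6] 57.8 0.104
scene mush 146 [442.  106.9] [45.4 41.6] 28.9 0.086
scene rook 82 [ 449.6 -103.4] [28.6 28.8] 79.5 0.089
scene jar 286 [ 375.2 -277.5] [55.8 56.2] 54.9 0.09
scene gouge 362 [779.2 -33.5] [105.8  24.6] 88.7 0.03
```

View pics/end.png

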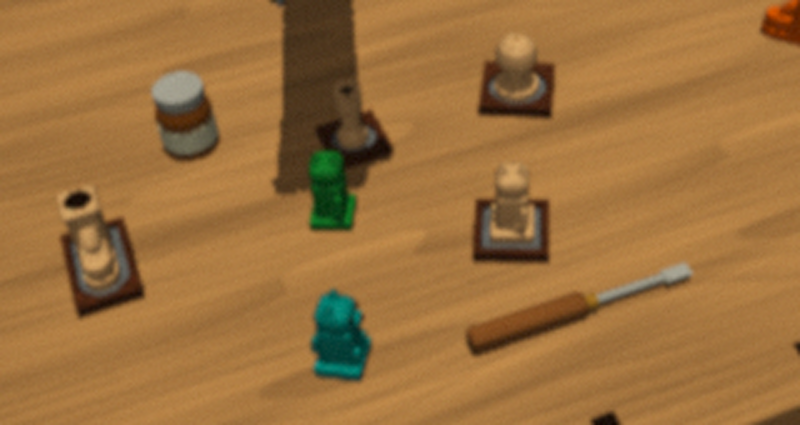

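View pics/end2.png

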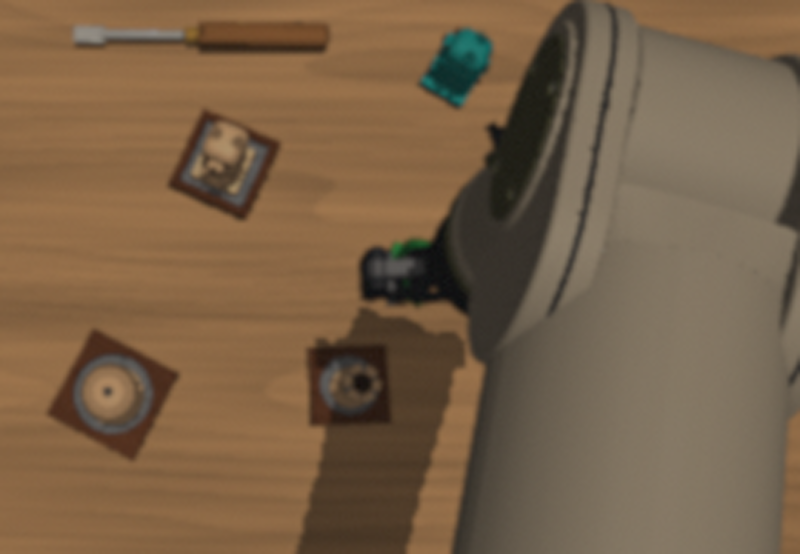

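All four carvings stand upright in their recesses: in the scene view the boot is at (90,250) with its toe at the cut-corner end, the rook at (350,120), the mushroom at (515,75) and the cat at (512,210). The jar reads where it was and the gouge looks untouched. The arm is clear of everything.

```bash
python3 -c "
from workcell import hand_in
print(hand_in())"
```

```text
the job is handed in; nothing more can be done
None
```

I put all four carvings upright in their matching recesses, the boot with its toe at the cut-corner end, left the jar and gouge where they were, and handed the job in at about 28 s on the robot's clock; no verdict came back.

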